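# Walk the stuck knock-out bridge down with a mallet

### The job

One of the two steel mould blocks has its knock-out bridge stuck standing high above the block. Pick up the mallet and tap the bridge's two end pads alternately, lightly and a little at a time so that the bridge never gets badly cocked, until both ends are fully down. Touch that block only with the mallet, and in the end put the mallet back on the bench, well away from that block.

Things in the scene. Friction and masses are not known exactly. Their poses are not given: they have to be found in the camera images.
- mallet: Small mallet, 250 g: black cylindrical head 34 mm in diameter, 60 mm long, standing upright on an end face; light wooden handle, 16 mm wide, 22 mm high, sticking out level from the head's middle. Nearly all its mass is in the head, so it stands stably. Origin: centre of the head's lower face, which strikes; z up; handle along -x from x = -17 to -134 mm, centre line 30 mm up.
- mallet_grip (a point): Point in the middle of the mallet's handle's thickness, 50 mm from the head's axis and 30 mm above the striking face: grip here from above, across the handle, firmly (90 N); the fingers then clear the head. To tap, lower the hand straight down.
- block: Steel mould block with the stuck bridge, fixed: foot 100 x 160 x 12 mm, body 70 x 140 mm, 52 mm high; z up. Origin: centre of underside; y runs along the bridge to the left pad; -x is the front, roughly facing the robot. A fixed post, 22 mm in diameter, stands through the bridge's middle, top at 102 mm. An identical block with its bridge already down stands beside, on either side.
- pad_left (a point): Centre of the top of the bridge's left pad, a domed steel button 28 mm in diameter, 50 mm to +y of the block's middle: strike here, best with the handle pointing to the block's front (mallet x along block x). About 102 mm above the bench with the bridge fully up, 76 mm fully down.
- pad_right (a point): Centre of the top of the right pad, likewise, 50 mm to -y of the block's middle.
- drop (a joint): How far the bridge's middle has come down, m: starts at 0 to 0.002; 0.026 is fully down, each end on its stop. The fit is stiff: a pad yields to 4 to 20 N (more when pushed faster), moves only while pushed and stays where it is left. A tap lowers the struck end by as much as the mallet pushes it, while the other end stays nearly where it was (the middle comes down by half).
- rock (a joint): Tilt of the bridge, rad: positive when the left pad is lower (the pads' difference in height is about 100 mm times this); starts between -0.04 and 0.04. It must never exceed 0.17 (10 degrees, 17 mm between the pads) either way.
Mind the look-alikes: they are no part of the job. Of the things that look like the mallet, the larger one is meant.

How it is judged (in metres and radians):
At the end, for the whole second after the job is handed in: The middle of the bridge is at least 21 of 26 mm down and the bridge is level within 0.08 rad (4.6 degrees); the mallet is at rest on the bench (standing or lying, its striking face's centre lower than 40 mm), more than 120 mm from the block's middle (value of joint drop above 0.021 m and value of joint rock between -0.08 and 0.08 rad and height (world z) of mallet below 0.04 m and linear speed of mallet below 0.03 m/s and horizontal distance between mallet and block above 0.12 m); the robot touches nothing.
It fails at once if the bridge is cocked by more than 10 degrees (value of joint rock above 0.175 rad or value of joint rock below -0.175 rad).
It fails at once if the fingers or the arm press on the block or its bridge (contact force between any of the fingers, the arm and block above 3 N).
It fails at once if the mallet strikes the block or its bridge with more than 80 N (contact force between mallet and block above 80 N).
It also fails if it takes over 61 s, if anything falls off the work surface, if the arm or the gripper's body presses on something with over 40 N, if the wrist force passes 120 N, or if a joint passes its speed limit or range.

### The arm

A 6-joint arm with a two-finger parallel gripper is mounted at the origin on a cart in front of the work surface, level with it; the furniture and walls round the work are solid. World frame = base frame: x ahead of the robot, y to its left, z up, the work surface at z = 0. Lengths are in mm, angles in rad, forces in N, time in s.
With the tool pointing down it reaches from about 250 to 725 mm from the base axis. Payload 9.7 kg.
Tool frame: the origin (TCP) lies at the very end of the fingers, on their centre line; the grasp point (between the pads) lies bot.tcp_to_grasp behind it (bot.tcp_to_grasp is the distance from the TCP to the grasp point, in mm); z points along the fingers, y is the line along which they close (so a half turn about z gives the same grasp; the last joint's range is limited). The gripper opens to 85 mm and grips with 20 to 120 N. Pads are 22 mm wide; open, the fingers measure 114 mm over their backs; the gripper's body (76 mm by 85 mm) begins 54 mm behind the grasp point. The pads swing forward as they close: fully open they stand 13 mm farther back than shut.
Start: joints at [1.323, 0.087, 0.176, 1.66, 0, 1.571], TCP at [134.897, 533.198, 231.284] pointing down, gripper open.
Joint ranges: [-3.13, 3.13], [-0.85, 1.81], [-1.15, 1.24], [-2.2, 2.28], [-1.44, 1.52], [-3.14, 3.14]. Speed limits (rad/s): [2.22, 2.22, 2.57, 3.14, 3.14, 3.14].

### API

Orientations are given as [roll, pitch, yaw] about the fixed x, y, z axes, in that order (R = Rz(yaw) Ry(pitch) Rx(roll)).
In Python, from plant import bot gives the robot as it stands.
- The arm moves only by the shell command python3 -m jog 'ROWS' [OPENING] [FORCE]. ROWS is a JSON object of lists of equal length, an entry for each row: "travel": the shift along the world's x, y, z in cm, a list of three; "rot": the turn, a rotation vector about the world's x, y, z in rad, a list of three. In form: {"travel": [[dx, dy, dz], ...], "rot": [[ax, ay, az], ...]}. A call has 1 to 12 rows; each row is the pose to reach, as a shift and turn from the pose commanded when the call began; what a row does not reach only later rows make up. A row lasts 1/12 s, in which the tool goes at most 41.7 mm and 7.16 degrees, less where a joint would pass 70% of its speed; a pose out of reach is approached as far as the arm can. A call with a gripper value outside its range is refused whole. OPENING is the opening in per cent of the stroke, from 0 (shut) to 100 (fully open), set as the call begins (- or left out, the last holds). The fingers move at their own pace and stop on an object; FORCE is the grip in N (left out, the last holds). Time passes only in rows, so rows that repeat a pose let the fingers close. It gives the time, the measured TCP pose, the force, the opening and the grip force at its end, in the units of the state.
- bot.read_state(): the state, without advancing time (a new reading comes with each control period).
- bot.get_image(name): name is "scene" or "top" or "wrist"; returns (picture, depth): 420x560x3 uint8, red, green, blue; 420x560 float32, mm along the optical axis (not along the pixel's ray), 0 where there is no reading.
- bot.camera_params(name): a dict with "mtx" (3x3 intrinsics, pixels), "xyz" and "attitude" of the camera in the world. Camera axes: x right, y down, z forward; pixel columns grow to the right and rows downward; lengths in mm; the calibration is good to about 2 mm. A picture is of the moment at which its call begins: read the wrist's pose just before it. camera_params takes no time and is no camera call; for the wrist camera it gives the pose at the moment of the call.
- bot.job_done(): hands the job in; it is judged then, once.
The state is a dict: "time_s": time; "qpos": joint angles; "joint_velocities": joint speeds; "joint_efforts": joint torques, N m; "position": TCP position; "tcp_rot": TCP orientation; "contact_force": force on the tool from outside, world axes, zero at the start; "torque": the same for the moment, N m; "width": opening from 0.0 (shut) to 1.0 (fully open); "finger_force": force on a finger pad.
Only numpy, scipy, OpenCV 4.12 (cv2) and the standard library are available. Lean on these libraries where they do the work, as an engineer would, in place of code of your own. Each camera call takes 0.05 s, during which the arm holds its last target. There are 200 camera calls.

## Working session

There is one attempt and no reset: what is moved stays moved. The work goes in short steps, Python scripts to look and compute and a shell command to move; the robot and the scene stay as the last step left them, time stands still between calls to the robot, and variables do not carry over. Pictures are saved under pics/ and viewed, at most 10 in all, crops included, and the job is handed in when it is done.

```bash
mkdir -p pics; ls
cat > h.py <<'E'
import numpy as np,cv2
from plant import bot
from scipy.spatial.transform import Rotation as R
def shot(n,fn):
    p=bot.camera_params(n);im,d=bot.get_image(n)
    cv2.imwrite('pics/'+fn+'.png',im[:,:,::-1]);np.savez('pics/'+fn+'.npz',im=im,d=d,K=p['mtx'],t=p['xyz'],a=np.array(p['attitude']))
def cloud(fn):
    z=np.load('pics/'+fn+'.npz');d=z['d'];K=z['K'];v,u=np.indices(d.shape)
    c=np.dstack([(u-K[0,2])/K[0,0]*d,(v-K[1,2])/K[1,1]*d,d]);a=z['a']
    Rm=a if a.shape==(3,3) else R.from_euler('xyz',a).as_matrix()
    return c@Rm.T+z['t'],d>0,z['im']
E
python3 - <<'E'
from h import *
shot('top','t1');shot('scene','s1')
print(bot.camera_params('top'),bot.read_state(),bot.tcp_to_grasp)
cv2.imwrite('pics/a.png',np.hstack([cv2.imread('pics/t1.png'),cv2.imread('pics/s1.png')])[:, :])
E
```

```text
pics
{'mtx': array([[546.70083298,   0.        , 279.74066036],
       [  0.        , 546.70083298, 205.48624578],
       [  0.        ,   0.        ,   1.        ]]), 'xyz': array([ 236.95899049,  -12.7243065 , 1585.92777394]), 'attitude': array([-2.97476327,  0.01238298, -1.54930025])} {'time_s': 0.1, 'qpos': array([1.32297519e+00, 8.74140208e-02, 1.75230470e-01, 1.65978115e+00,
       2.69995197e-05, 1.57079848e+00]), 'joint_velocities': array([-0.00023856, -0.00118857,  0.0024513 ,  0.00195778,  0.00033037,
        0.00074293]), 'joint_efforts': array([ 4.66730773e-05, -5.21558690e+01,  4.65653694e+01,  1.60767505e-02,
        2.69137178e-05, -6.93927859e-06]), 'position': array([134.85644017, 533.01383103, 230.65781097]), 'tcp_rot': array([-3.14042428e+00, -2.69969877e-05,  2.89376933e+00]), 'contact_force': array([ 0.74346568, -0.52652901,  0.67441728]), 'torque': array([-0.02402035, -0.01017546,  0.05118839]), 'finger_force': 0.0, 'width': 1.0002893394546881} 18.700000000000003
```

View pics/t1.png

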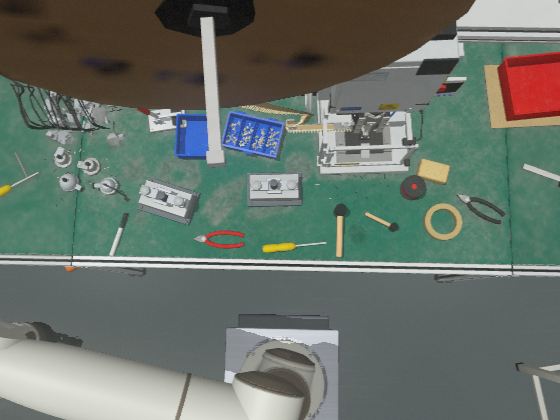

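View pics/s1.png

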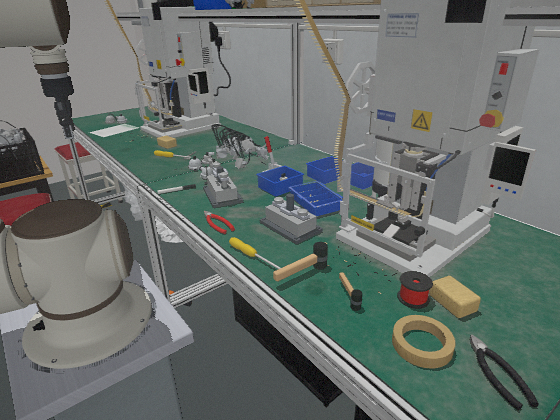

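The top view shows the mallet head at about (340,210) with its handle toward the robot, and the blocks at (167,200) and (274,188). The larger look-alike is the mallet. I'll use depth to tell which bridge is up.

Run:
```python
from h import *
P,ok,im=cloud('t1')
def reg(u0,u1,v0,v1,zlo,zhi):
    m=np.zeros(ok.shape,bool);m[v0:v1,u0:u1]=1
    return m&ok&(P[...,2]>zlo)&(P[...,2]<zhi)
print('beam',[P[v,u].round() for v,u in((155,215),(100,210),(10,200),(60,100),(90,300))])
for n,b in dict(L=(132,205,172,228),M=(240,308,165,212)).items():
    m=reg(*b,5,200);q=P[m];print(n,len(q),q[:,2].max(),np.histogram(q[:,2],range(0,130,8)))
    mb=reg(*b,40,60); r=cv2.minAreaRect(P[m][:,:2].astype(np.float32));print('all',r)
    m2=reg(*b,66,200);print('hi',cv2.minAreaRect(P[m2][:,:2].astype(np.float32)))
    v,u=np.where(m2);s=P[m2];
    for i in np.argsort(-s[:,2])[::6]:print(u[i],v[i],s[i].round(0),end=';')
    print()
m=reg(325,356,198,262,12,90);q=P[m];print('mallet',cv2.minAreaRect(q[:,:2].astype(np.float32)),q[:,2].max())
h=q[q[:,2]>50];k=q[q[:,2]<48];print(h.mean(0),len(h),k.mean(0),len(k));print(cv2.fitLine(k[:,:2].astype(np.float32),2,0,.01,.01).ravel())
P,ok,im=cloud('s1')
m=reg(296,335,235,275,45,90);print('scene head',P[m].mean(0),P[m].min(0),P[m].max(0))
for n,b in dict(L=(200,245,160,210),M=(255,325,188,245)).items():
    m=reg(*b,66,200);print(n,'hi',cv2.minAreaRect(P[m][:,:2].astype(np.float32)),P[m][:,2].max())
big=cv2.resize(im[150:290,190:350],None,fx=4.5,fy=4.2,interpolation=cv2.INTER_CUBIC);cv2.imwrite('pics/s1c.png',big[:,:,::-1])
```

```text
beam [array([ 357.,   52., 1128.]), array([ 408.,   58., 1126.]), array([ 486.,   69., 1138.]), array([ 486.,  194., 1032.]), array([509., -25., 894.])]
L 2086 110.33711301480889 (array([254, 443, 116,  29,  21,  91, 522, 107,   9,  12, 111, 186, 153,
        32,   0,   0]), array([  0,   8,  16,  24,  32,  40,  48,  56,  64,  72,  80,  88,  96,
       104, 112, 120, 128]))
all ((514.7611083984375, 342.96038818359375), (165.34390258789062, 216.16650390625), 1.4590221643447876)
hi ((510.0307312011719, 341.2217712402344), (132.11178588867188, 43.66684341430664), 72.60987854003906)
179 202 [489. 288. 110.];147 188 [527. 379. 108.];146 189 [525. 382. 106.];162 195 [509. 337. 105.];163 194 [512. 334. 104.];159 197 [503. 345. 104.];176 196 [507. 298. 104.];176 201 [493. 298. 103.];180 199 [499. 287. 103.];163 192 [518. 335. 102.];175 202 [491. 301. 102.];180 202 [491. 287. 102.];140 192 [517. 399. 102.];157 196 [507. 352. 101.];164 196 [507. 332. 101.];144 187 [531. 389. 101.];149 189 [526. 375. 101.];177 197 [505. 296. 101.];144 186 [534. 390. 100.];147 191 [520. 381. 100.];144 194 [512. 
[... 3129 characters left out ...]
 [556.  92.  66.];
mallet ((428.88824462890625, -146.82713317871094), (47.282440185546875, 148.99612426757812), 84.73226165771484) 69.54372765505809
[ 486.47018544 -159.36830251   59.71982737] 112 [ 416.39378172 -156.41043582   39.36092179] 258
[ 9.9997282e-01  7.3713083e-03  4.1639377e+02 -1.5641043e+02]
scene head [ 483.17525803 -164.16156665   55.90966443] [ 469.81750732 -176.76096475   45.01298241] [ 502.64797653 -142.5936437    61.47420389]
L hi ((508.2702941894531, 339.3902587890625), (134.18161010742188, 43.12782287597656), 73.35498809814453) 102.6339042845317
M hi ((548.4114990234375, 29.830074310302734), (27.266597747802734, 129.8896026611328), 2.5329253673553467) 103.60873462420858
```

View pics/s1c.png

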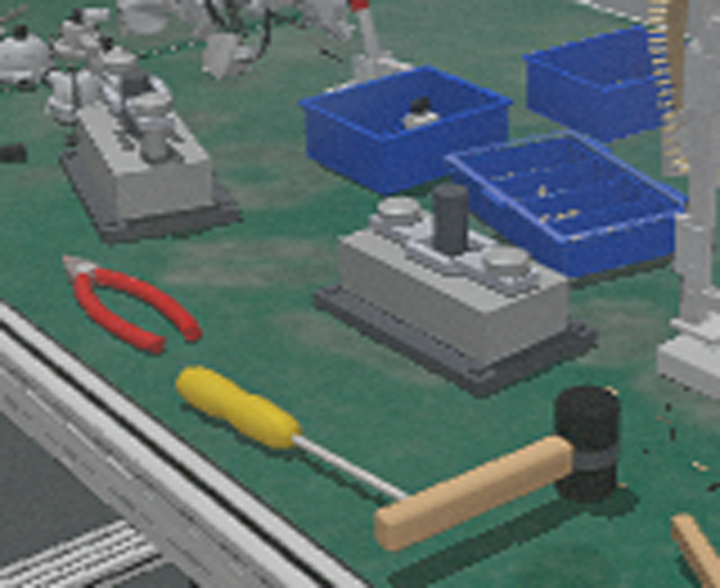

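The left block, centre about (509,340), yaw about -17°, has its bridge high. The right one (M) is down. Moving over to the mallet.

```bash
python3 -m jog '{"travel":[[4,-4,0],[8,-8,0],[12,-12,0],[16,-15,0],[19,-18,0],[22,-21.5,0],[25,-25,0],[27,-29,0],[28,-33,0],[28,-37,0],[28,-41,0],[28,-45,0]],"rot":[[0,0,0.02],[0,0,0.04],[0,0,0.06],[0,0,0.08],[0,0,0.1],[0,0,0.12],[0,0,0.14],[0,0,0.16],[0,0,0.18],[0,0,0.2],[0,0,0.22],[0,0,0.2475]]}' 100
python3 -c "
from plant import bot;s=bot.read_state();print(s['qpos'],s['position'],s['tcp_rot'])"
```

```text
time_s: 1.1
position: [409.9, 133.8, 230.7]
tcp_rot: [-3.141, -0.001, -3.141]
contact_force: [0.5, -0.3, 0.5]
width: 1.004
finger_force: 0.0
[ 3.15549350e-01 -1.94305847e-01 -9.40660181e-02  1.67176718e+00
 -7.52009992e-05  3.15005080e-01] [409.87294479 133.78344158 230.73080881] [-3.14129466e+00 -6.71758409e-04 -3.14104846e+00]
```

```bash
python3 -m jog '{"travel":[[0.5,-4,0],[1,-8,0],[1.5,-12,0],[2,-16,0],[2,-20,0],[2,-24.1,0],[2,-24.1,0],[2,-24.1,0],[2,-24.1,0]],"rot":[[0,0,0],[0,0,0],[0,0,0],[0,0,0],[0,0,0],[0,0,0],[0,0,0],[0,0,0],[0,0,0]]}'
python3 - <<'E'
from h import *
shot('wrist','w1');P,ok,im=cloud('w1');z=P[...,2]
r=(P[...,0]>300)&(P[...,0]<530)&(abs(P[...,1]+158)<45)&ok
h=P[r&(z>48)&(z<75)];k=P[r&(z>34)&(z<46)]
print(len(h),len(k));print(cv2.minAreaRect(h[:,:2].astype(np.float32)),h.mean(0));print(cv2.minAreaRect(k[:,:2].astype(np.float32)),k.mean(0),cv2.fitLine(k[:,:2].astype(np.float32),2,0,.01,.01).ravel())
E
```

```text
time_s: 1.85
position: [429.5, -105.2, 231.0]
tcp_rot: [3.141, -0.001, 3.14]
contact_force: [-1.3, -0.1, 0.8]
width: 1.0
finger_force: 0.0
961 2125
((485.59149169921875, -159.65061950683594), (32.90754699707031, 32.16787338256836), 0.019244510680437088) [ 483.76328635 -159.2564574    60.19556811]
((422.8079833984375, -162.82977294921875), (139.98007202148438, 33.49870300292969), 2.873220682144165) [ 412.34228122 -157.576052     41.4640966 ] [ 9.9996346e-01 -8.5507529e-03  4.1234229e+02 -1.5757605e+02]
```

View pics/w1.png

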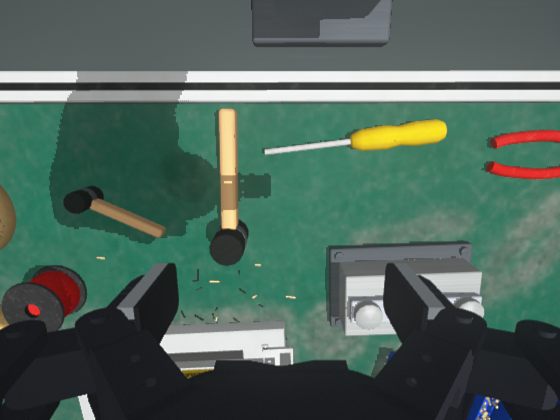

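Handle spans (228,110)–(230,230), head at (229,242). Head axis is at about (485.5,-159.5), so the grip point is about (435.5,-158.5).

```bash
python3 -m jog '{"travel":[[0.3,-2.7,-2],[0.6,-5.3,-5],[0.6,-5.3,-8],[0.6,-5.3,-11],[0.6,-5.3,-14],[0.6,-5.3,-17],[0.6,-5.3,-19],[0.6,-5.3,-20.5],[0.6,-5.3,-21.5],[0.6,-5.3,-21.9],[0.6,-5.3,-21.9],[0.6,-5.3,-21.9]],"rot":[[0,0,-0.02],[0,0,-0.02],[0,0,-0.02],[0,0,-0.02],[0,0,-0.02],[0,0,-0.02],[0,0,-0.02],[0,0,-0.02],[0,0,-0.02],[0,0,-0.02],[0,0,-0.02],[0,0,-0.02]]}' 60 20
python3 -m jog '{"travel":[[0,0,0],[0,0,0],[0,0,0],[0,0,0],[0,0,0],[0,0,0],[0,0,0],[0,0,0],[0,0,0],[0,0,0]],"rot":[[0,0,0],[0,0,0],[0,0,0],[0,0,0],[0,0,0],[0,0,0],[0,0,0],[0,0,0],[0,0,0],[0,0,0]]}' 0 90
```

```text
time_s: 2.9
position: [436.3, -157.9, 13.1]
tcp_rot: [-3.141, 0.001, 3.122]
contact_force: [0.5, 0.7, 0.5]
width: 0.605
finger_force: 0.0
time_s: 3.73
position: [436.1, -158.4, 13.2]
tcp_rot: [-3.141, 0.001, 3.121]
contact_force: [-1.6, 2.1, 5.8]
width: 0.172
finger_force: 88.2
```

```bash
python3 -m jog '{"travel":[[0,0,1],[0,0,3],[0,0,6],[0,0,9],[0,0,12],[0,0,15],[0,1,17],[0.2,3,18],[0.4,5.5,18],[0.6,8,18],[0.8,10.5,18],[1,13,18]],"rot":[[0,0,0],[0,0,0],[0,0,0],[0,0,0],[0,0,0],[0,0,0],[0,0,0],[0,0,-0.02],[0,0,-0.04],[0,0,-0.06],[0,0,-0.08],[0,0,-0.1]]}'
python3 -m jog '{"travel":[[0.2,2.5,0],[0.4,5,0],[0.6,7.5,0],[0.8,10,0],[1,12.5,0],[1.2,15,0],[1.4,17.5,0],[1.6,20,0],[1.8,22.5,0],[2,25,0],[2.2,27.5,0],[2.4,30,0]],"rot":[[0,0,-0.015],[0,0,-0.03],[0,0,-0.045],[0,0,-0.06],[0,0,-0.075],[0,0,-0.09],[0,0,-0.105],[0,0,-0.12],[0,0,-0.135],[0,0,-0.15],[0,0,-0.165],[0,0,-0.177]]}'
```

```text
time_s: 4.73
position: [445.3, -27.3, 192.7]
tcp_rot: [-3.141, -0.0, 3.02]
contact_force: [0.5, -0.3, -2.5]
width: 0.173
finger_force: 88.0
time_s: 5.73
position: [469.3, 272.8, 192.5]
tcp_rot: [-3.141, -0.0, 2.843]
contact_force: [-0.2, 0.6, -3.0]
width: 0.169
finger_force: 88.0
```

Run:
```python
from h import *
shot('wrist','w2');shot('scene','s2');P,ok,im=cloud('w2');z=P[...,2]
r=(np.hypot(P[...,0]-509,P[...,1]-341)<110)&ok
c0=np.array([509,341])
for fn in('w2','s2'):
    P,ok,im=cloud(fn);z=P[...,2];r=(np.hypot(P[...,0]-509,P[...,1]-341)<110)&ok
    for lo,hi in((5,25),(40,62),(70,112)):
        q=P[r&(z>lo)&(z<hi)]
        if len(q)>20:print(fn,lo,len(q),cv2.minAreaRect(q[:,:2].astype(np.float32)))
    hd=P[ok&(z>130)&(z<260)&(np.hypot(P[...,0]-517,P[...,1]-258)<30)]
    if len(hd):print('head',len(hd),cv2.minAreaRect(hd[:,:2].astype(np.float32)),hd[:,2].min(),hd[:,2].max())
    for c in((523.6,388),(494.4,292),(509,340)):
        q=P[ok&(z>80)&(z<115)&(np.hypot(P[...,0]-c[0],P[...,1]-c[1])<22)]
        if len(q):print(c,len(q),np.percentile(q[:,2],[50,80,95]),q[q[:,2]>np.percentile(q[:,2],60)].mean(0))
```

```text
w2 5 2710 ((471.6165466308594, 364.47113037109375), (136.26553344726562, 18.017223358154297), 72.16796112060547)
w2 40 5846 ((509.8987731933594, 346.302734375), (129.5110626220703, 70.28507995605469), 73.54572296142578)
w2 70 6988 ((508.805908203125, 342.9169921875), (128.00677490234375, 43.75981521606445), 73.01748657226562)
head 925 ((497.7537841796875, 262.18084716796875), (26.16566276550293, 20.53329086303711), 73.78641510009766) 190.7692626979796 222.97760374750962
(523.6, 388) 1866 [ 99.04327323 101.41725729 102.50301739] [522.2963913  388.41577026 101.42899386]
(494.4, 292) 1527 [100.62942019 102.40537289 103.36407357] [493.73954053 293.23399824 102.49744269]
(509, 340) 2082 [ 90.66055726 102.98566018 103.87212744] [506.68450965 339.99975166 101.66570211]
s2 5 320 ((508.0910339355469, 340.4140930175781), (163.62623596191406, 99.73351287841797), 74.17819213867188)
s2 40 331 ((507.9726257324219, 339.00579833984375), (139.82583618164062, 69.9952621459961), 73.11512756347656)
s2 70 219 ((507.1057434082031, 337.1378479003906), (129.3751983642578, 42.29933547973633), 73.40271759033203)
head 269 ((512.0576171875, 259.499755859375), (32.82331085205078, 42.543949127197266), 49.539371490478516) 178.73699892344314 238.62991288641024
(523.6, 388) 46 [ 95.44241899  98.94635632 100.21874657] [521.9251888  385.30973011  98.85333812]
(494.4, 292) 76 [ 91.84961614  99.40354386 100.67625388] [492.94501112 289.09875164  98.86416975]
(509, 340) 52 [ 90.81956614 100.60228891 101.87851104] [506.93417384 337.28590519  99.79638459]
```

View pics/w2.png

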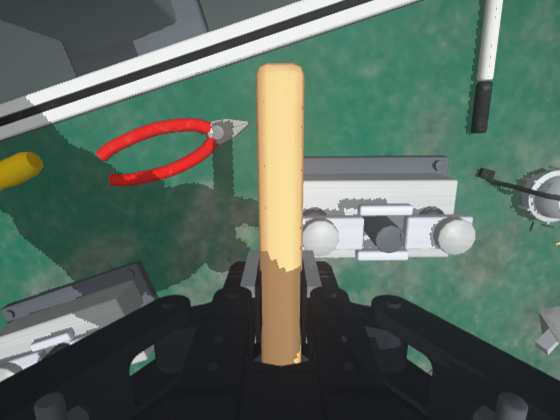

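Left pad at (458,235) px, right at (320,237) px, both about 102 mm high. The mallet is held square. Moving above the left pad.

```bash
python3 -m jog '{"travel":[[0.1,2.6,0],[0.2,5.2,0],[0.3,7.8,0],[0.4,10.4,-0.5],[0.6,12.9,-2],[0.6,12.9,-4],[0.6,12.9,-5.5],[0.6,12.9,-6.5],[0.6,12.9,-6.7],[0.6,12.9,-6.7]],"rot":[[0,0,0],[0,0,0],[0,0,0],[0,0,0],[0,0,0],[0,0,0],[0,0,0],[0,0,0],[0,0,0],[0,0,0]]}'
python3 -m jog '{"travel":[[0,0,-0.3],[0,0,-0.6],[0,0,-0.8],[0,0,-1],[0,0,-1.2],[0,0,-1.4],[0,0,-1.4]],"rot":[[0,0,0],[0,0,0],[0,0,0],[0,0,0],[0,0,0],[0,0,0],[0,0,0]]}'
```

```text
time_s: 6.67
position: [475.5, 400.0, 125.1]
tcp_rot: [-3.141, -0.001, 2.844]
contact_force: [0.1, 1.3, -1.5]
width: 0.169
finger_force: 88.7
time_s: 7.25
position: [475.9, 401.1, 111.6]
tcp_rot: [3.141, 0.001, 2.845]
contact_force: [0.1, 1.9, -0.0]
width: 0.169
finger_force: 89.3
```

```bash
python3 -m jog '{"travel":[[0,0,-0.15],[0,0,-0.3],[0,0,-0.45]],"rot":[[0,0,0],[0,0,0],[0,0,0]]}'
python3 -m jog '{"travel":[[0,0,0.5],[0,0,1.5],[0,0,2],[-0.8,-2.4,2],[-1.6,-4.8,2],[-2.4,-7.2,2],[-2.9,-9.5,2],[-2.9,-9.5,2],[-2.9,-9.5,1.8]],"rot":[[0,0,0],[0,0,0],[0,0,0],[0,0,0],[0,0,0],[0,0,0],[0,0,0],[0,0,0],[0,0,0]]}'
```

```text
time_s: 7.5
position: [475.9, 401.2, 107.2]
tcp_rot: [3.14, 0.001, 2.845]
contact_force: [0.9, 2.4, 2.3]
width: 0.165
finger_force: 89.5
time_s: 8.25
position: [446.9, 305.0, 126.1]
tcp_rot: [3.14, 0.001, 2.843]
contact_force: [-0.7, 0.2, -1.9]
width: 0.167
finger_force: 89.0
```

```bash
python3 -m jog '{"travel":[[0,0.1,-0.4],[0,0.1,-0.8],[0,0.1,-1.1],[0,0.1,-1.3],[0,0.1,-1.5],[0,0.1,-1.7],[0,0.1,-1.9],[0,0.1,-2.1],[0,0.1,-2.3]],"rot":[[0,0,0],[0,0,0],[0,0,0],[0,0,0],[0,0,0],[0,0,0],[0,0,0],[0,0,0],[0,0,0]]}'
python3 - <<'E'
from h import *
shot('scene','s3');cv2.imwrite('pics/s3c.png',cv2.resize(cv2.imread('pics/s3.png')[110:230,140:300],None,fx=5,fy=5,interpolation=cv2.INTER_CUBIC))
P,ok,im=cloud('s3');z=P[...,2]
for c in((522.5,387),(493.5,291)):
    q=P[ok&(z>60)&(z<115)&(np.hypot(P[...,0]-c[0],P[...,1]-c[1])<16)]
    print(len(q),np.percentile(q[:,2],[50,80,95]))
E
```

```text
time_s: 9.0
position: [446.7, 306.7, 101.8]
tcp_rot: [3.142, 0.0, 2.844]
contact_force: [-2.1, -3.0, 3.6]
width: 0.173
finger_force: 89.9Traceback (most recent call last):
  File "<stdin>", line 6, in <module>
    return _quantile_unchecked(
        a, q, axis, out, overwrite_input, method, keepdims, weights)
    return _ureduce(a,
                    func=_quantile_ureduce_func,
    ...<5 lines>...
                    overwrite_input=overwrite_input,
                    method=method)
    r = func(a, **kwargs)
    result = _quantile(arr,
                       quantiles=q,
    ...<2 lines>...
                       out=out,
                       weights=wgt)
    slices_having_nans = np.isnan(arr[-1, ...])
                                  ~~~^^^^^^^^^
IndexError: index -1 is out of bounds for axis 0 with size 0
```

View pics/s3c.png

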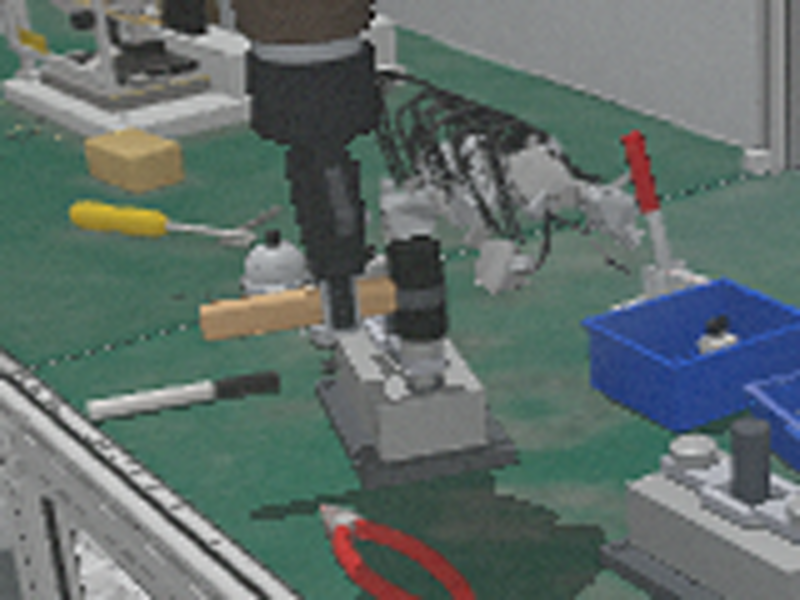

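The head sits square on the right pad. Alternating to the left.

```bash
python3 -m jog '{"travel":[[0,0,1],[0,0,2],[0.2,0.6,2.6],[1,3,2.6],[1.7,5.4,2.6],[2.4,7.8,2.6],[2.9,9.55,2.6],[2.9,9.55,2.4],[2.9,9.55,1.8],[2.9,9.55,1.2],[2.9,9.55,0.7],[2.9,9.55,0.4]],"rot":[[0,0,0],[0,0,0],[0,0,0],[0,0,0],[0,0,0],[0,0,0],[0,0,0],[0,0,0],[0,0,0],[0,0,0],[0,0,0],[0,0,0]]}'
python3 -m jog '{"travel":[[0,0,-0.2],[0,0,-0.4],[0,0,-0.6],[0,0,-0.8],[0,0,-1]],"rot":[[0,0,0],[0,0,0],[0,0,0],[0,0,0],[0,0,0]]}'
```

```text
time_s: 10.05
position: [475.3, 401.3, 104.9]
tcp_rot: [-3.141, -0.001, 2.844]
contact_force: [0.8, 0.5, -2.3]
width: 0.171
finger_force: 89.2
time_s: 10.47
position: [476.0, 402.7, 96.5]
tcp_rot: [3.14, 0.001, 2.844]
contact_force: [-0.8, 2.2, 1.8]
width: 0.17
finger_force: 89.9
```

```bash
python3 -m jog '{"travel":[[0,0,1],[0,0,2.2],[-0.2,-0.6,3.2],[-1,-3,3.2],[-1.7,-5.4,3.2],[-2.4,-7.8,3.2],[-2.9,-9.55,3.2],[-2.9,-9.55,2.9],[-2.9,-9.55,2.2],[-2.9,-9.55,1.5],[-2.9,-9.55,0.9],[-2.9,-9.55,0.6]],"rot":[[0,0,0],[0,0,0],[0,0,0],[0,0,0],[0,0,0],[0,0,0],[0,0,0],[0,0,0],[0,0,0],[0,0,0],[0,0,0],[0,0,0]]}'
python3 -m jog '{"travel":[[0,0,-0.2],[0,0,-0.4],[0,0,-0.6],[0,0,-0.75]],"rot":[[0,0,0],[0,0,0],[0,0,0],[0,0,0]]}'
```

```text
time_s: 11.47
position: [446.4, 306.9, 100.4]
tcp_rot: [-3.14, -0.001, 2.845]
contact_force: [-1.3, -0.8, 2.3]
width: 0.169
finger_force: 89.9
time_s: 11.8
position: [446.7, 306.8, 94.4]
tcp_rot: [3.142, 0.0, 2.844]
contact_force: [-1.9, -2.5, 2.2]
width: 0.167
finger_force: 89.9
```

```bash
python3 -m jog '{"travel":[[0,0,-0.1],[0,0,-0.2],[0,0,-0.2]],"rot":[[0,0,0],[0,0,0],[0,0,0]]}'
python3 -m jog '{"travel":[[0,0,1],[0,0,2.2],[0.2,0.6,3.4],[1,3,3.4],[1.7,5.4,3.4],[2.4,7.8,3.4],[2.9,9.55,3.4],[2.9,9.55,3],[2.9,9.55,2.2],[2.9,9.55,1.4],[2.9,9.55,0.8],[2.9,9.55,0.5]],"rot":[[0,0,0],[0,0,0],[0,0,0],[0,0,0],[0,0,0],[0,0,0],[0,0,0],[0,0,0],[0,0,0],[0,0,0],[0,0,0],[0,0,0]]}'
python3 -m jog '{"travel":[[0,0,-0.15],[0,0,-0.3],[0,0,-0.35],[0,0,-0.35]],"rot":[[0,0,0],[0,0,0],[0,0,0],[0,0,0]]}'
```

```text
time_s: 12.05
position: [446.7, 306.8, 92.1]
tcp_rot: [3.142, 0.0, 2.844]
contact_force: [-0.2, -1.3, 0.8]
width: 0.168
finger_force: 89.7
time_s: 13.05
position: [475.2, 401.1, 96.0]
tcp_rot: [-3.14, -0.001, 2.844]
contact_force: [-0.5, -0.1, -2.5]
width: 0.172
finger_force: 89.2
time_s: 13.38
position: [475.7, 402.1, 94.1]
tcp_rot: [3.141, 0.0, 2.844]
contact_force: [-0.5, 0.3, -2.5]
width: 0.166
finger_force: 89.2
```

```bash
for i in 1 2 3; do python3 -m jog '{"travel":[[0,0,-0.1],[0,0,-0.1]],"rot":[[0,0,0],[0,0,0]]}' | grep -E "posit|contact"; done
```

```text
position: [475.7, 402.3, 92.9]
contact_force: [0.0, -0.3, -0.8]
position: [475.8, 402.5, 92.2]
contact_force: [-0.8, 0.3, 1.6]
position: [475.8, 402.5, 91.1]
contact_force: [-0.0, 0.8, 0.4]
```

```bash
for i in 1 2; do python3 -m jog '{"travel":[[0,0,-0.1],[0,0,-0.1]],"rot":[[0,0,0],[0,0,0]]}' | grep -E "posit|contact"; done
```

```text
position: [475.8, 402.6, 89.9]
contact_force: [1.0, 2.3, 0.7]
position: [475.8, 402.5, 88.8]
contact_force: [-0.3, 1.5, 1.6]
```

```bash
for i in 1 2; do python3 -m jog '{"travel":[[0,0,-0.05],[0,0,-0.05]],"rot":[[0,0,0],[0,0,0]]}' | grep -E "posit|contact"; done
python3 -m jog '{"travel":[[0,0,1],[0,0,2.2],[-0.2,-0.6,3.6],[-1,-3,3.6],[-1.7,-5.4,3.6],[-2.4,-7.8,3.6],[-2.9,-9.55,3.6],[-2.9,-9.55,3],[-2.9,-9.55,2.2],[-2.9,-9.55,1.4],[-2.9,-9.55,0.8],[-2.9,-9.55,0.5]],"rot":[[0,0,0],[0,0,0],[0,0,0],[0,0,0],[0,0,0],[0,0,0],[0,0,0],[0,0,0],[0,0,0],[0,0,0],[0,0,0],[0,0,0]]}'
python3 -m jog '{"travel":[[0,0,-0.15],[0,0,-0.2],[0,0,-0.2]],"rot":[[0,0,0],[0,0,0],[0,0,0]]}'
```

```text
position: [475.8, 402.4, 88.5]
contact_force: [-0.8, 2.3, 3.7]
position: [475.8, 402.5, 88.3]
contact_force: [-0.1, 2.5, 5.7]
time_s: 15.55
position: [446.2, 306.9, 91.2]
tcp_rot: [-3.14, -0.001, 2.845]
contact_force: [-0.0, -0.1, -2.9]
width: 0.172
finger_force: 89.2
time_s: 15.8
position: [446.7, 307.0, 90.7]
tcp_rot: [-3.142, -0.0, 2.845]
contact_force: [0.4, 0.2, -2.8]
width: 0.165
finger_force: 89.1
```

```bash
for i in 1 2 3; do python3 -m jog '{"travel":[[0,0,-0.07],[0,0,-0.07]],"rot":[[0,0,0],[0,0,0]]}' | grep -E "posit|contact"; done
```

```text
position: [446.8, 307.0, 90.3]
contact_force: [-0.1, -0.1, -1.3]
position: [446.8, 306.9, 89.7]
contact_force: [-0.8, 0.3, 1.1]
position: [446.7, 306.7, 88.9]
contact_force: [-0.5, 0.3, 0.8]
```

```bash
for i in 1 2; do python3 -m jog '{"travel":[[0,0,-0.05],[0,0,-0.05]],"rot":[[0,0,0],[0,0,0]]}' | grep -E "posit|contact"; done
```

```text
position: [446.7, 306.8, 88.5]
contact_force: [-0.8, -0.6, 3.5]
position: [446.8, 306.8, 88.2]
contact_force: [-3.4, -1.5, 4.7]
```

Both ends show the stop (force rising at the same height). Lifting, then back to the mallet's original spot, with a check on the way.

```bash
python3 -m jog '{"travel":[[0,0,1],[0,0,3],[0,0,6],[0,0,9],[0,0,10.5],[0,-2.5,10.5],[0,-5,10.5],[0,-7.5,10.5],[0,-10,10.5],[0,-12.5,10.5],[0,-15,10.5],[0,-17.5,10.5]],"rot":[[0,0,0],[0,0,0],[0,0,0],[0,0,0],[0,0,0],[0,0,0],[0,0,0],[0,0,0.02],[0,0,0.04],[0,0,0.06],[0,0,0.08],[0,0,0.1]]}'
python3 - <<'E'
from h import *
shot('wrist','w4');shot('scene','s4')
for fn in('s4','w4'):
  P,ok,im=cloud(fn);z=P[...,2]
  for c in((522.5,387),(493.5,291)):
    q=P[ok&(z>60)&(z<115)&(np.hypot(P[...,0]-c[0],P[...,1]-c[1])<16)]
    if len(q):print(fn,len(q),np.percentile(q[:,2],[50,80,95]))
cv2.imwrite('pics/s4c.png',cv2.resize(cv2.imread('pics/s4.png')[130:270,190:350],None,fx=5,fy=4.2,interpolation=cv2.INTER_CUBIC))
E
```

```text
time_s: 17.63
position: [446.3, 130.6, 192.8]
tcp_rot: [-3.142, -0.0, 2.945]
contact_force: [0.3, -0.3, -2.8]
width: 0.17
finger_force: 89.1
s4 20 [70.74608241 73.11521917 74.36269451]
s4 53 [69.4315465  73.15659254 74.96938888]
w4 1295 [73.88198458 75.79837327 76.67884318]
```

View pics/s4c.png

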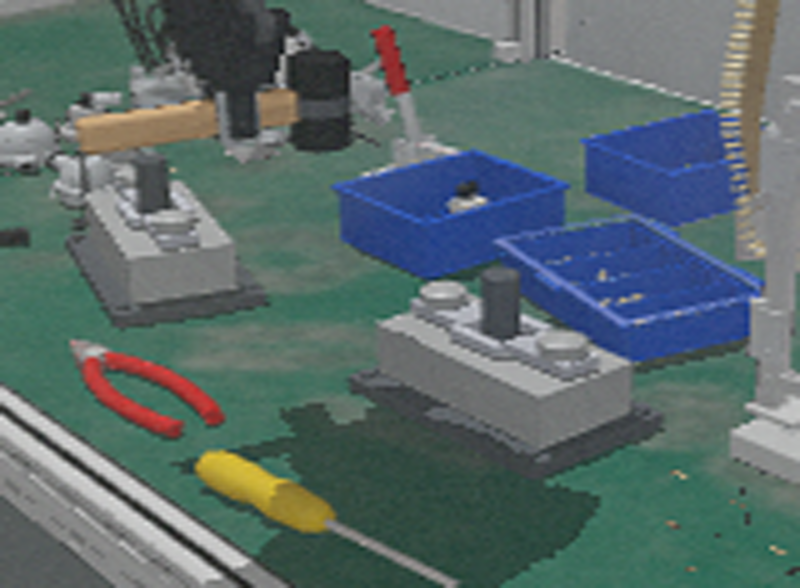

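The bridge is down and level, with the same look as the neighbour's. Returning the mallet.

```bash
python3 -m jog '{"travel":[[0,-2.4,0],[-0.1,-4.8,0],[-0.2,-7.2,0],[-0.3,-9.6,0],[-0.4,-12,0],[-0.5,-14.4,0],[-0.6,-16.8,0],[-0.7,-19.2,0],[-0.8,-21.6,0],[-0.9,-24,0],[-1,-26.4,0],[-1,-28.9,0]],"rot":[[0,0,0.015],[0,0,0.03],[0,0,0.045],[0,0,0.06],[0,0,0.075],[0,0,0.09],[0,0,0.105],[0,0,0.12],[0,0,0.135],[0,0,0.15],[0,0,0.165],[0,0,0.176]]}'
python3 -m jog '{"travel":[[0,0,-2],[0,0,-5],[0,0,-8],[0,0,-11],[0,0,-13.5],[0,0,-15.5],[0,0,-16.8],[0,0,-17.2],[0,0,-17.5],[0,0,-17.5]],"rot":[[0,0,0],[0,0,0],[0,0,0],[0,0,0],[0,0,0],[0,0,0],[0,0,0],[0,0,0],[0,0,0],[0,0,0]]}'
python3 -m jog '{"travel":[[0,0,-0.15],[0,0,-0.3],[0,0,-0.3]],"rot":[[0,0,0],[0,0,0],[0,0,0]]}'
```

```text
time_s: 18.73
position: [436.5, -158.0, 192.9]
tcp_rot: [3.141, -0.0, 3.121]
contact_force: [-0.0, 0.1, -2.5]
width: 0.167
finger_force: 89.2
time_s: 19.57
position: [436.9, -157.1, 17.9]
tcp_rot: [3.141, 0.0, 3.12]
contact_force: [-0.7, 0.4, -2.7]
width: 0.172
finger_force: 89.3
time_s: 19.82
position: [437.0, -157.4, 15.2]
tcp_rot: [-3.141, 0.001, 3.12]
contact_force: [-0.3, 0.4, -2.8]
width: 0.174
finger_force: 89.3
```

```bash
python3 -m jog '{"travel":[[0,0,-0.1],[0,0,-0.17],[0,0,-0.17]],"rot":[[0,0,0],[0,0,0],[0,0,0]]}'
python3 -m jog '{"travel":[[0,0,0],[0,0,0],[0,0,0],[0,0,0],[0,0,0],[0,0,0]],"rot":[[0,0,0],[0,0,0],[0,0,0],[0,0,0],[0,0,0],[0,0,0]]}' 60
python3 -m jog '{"travel":[[0,0,0.5],[0,0,1.5],[0,0,3],[0,0,5],[0,0,8],[0,0,11],[0,0,14],[0,0,17],[0,0,18],[0,0,18],[0,0,18],[0,0,18]],"rot":[[0,0,0],[0,0,0],[0,0,0],[0,0,0],[0,0,0],[0,0,0],[0,0,0],[0,0,0],[0,0,0],[0,0,0],[0,0,0],[0,0,0]]}'
python3 - <<'E'
from h import *
shot('scene','s5')
P,ok,im=cloud('s5');z=P[...,2]
q=P[ok&(z>48)&(z<75)&(np.hypot(P[...,0]-485,P[...,1]+159)<40)];print(len(q),q.mean(0),q.max(0))
E
```

```text
time_s: 20.07
position: [436.8, -157.3, 13.4]
tcp_rot: [-3.141, 0.001, 3.12]
contact_force: [-0.2, 0.6, -1.4]
width: 0.167
finger_force: 89.8
time_s: 20.57
position: [436.7, -157.3, 13.0]
tcp_rot: [-3.142, 0.0, 3.12]
contact_force: [0.0, 0.8, 1.0]
width: 0.598
finger_force: 0.0
time_s: 21.57
position: [436.2, -157.1, 191.7]
tcp_rot: [3.141, -0.002, 3.12]
contact_force: [1.1, -0.5, -0.2]
width: 0.601
finger_force: 0.0
139 [ 483.81930873 -163.34228123   56.98089145] [ 503.31852607 -144.68246382   61.54105201]
```

View pics/s5.png

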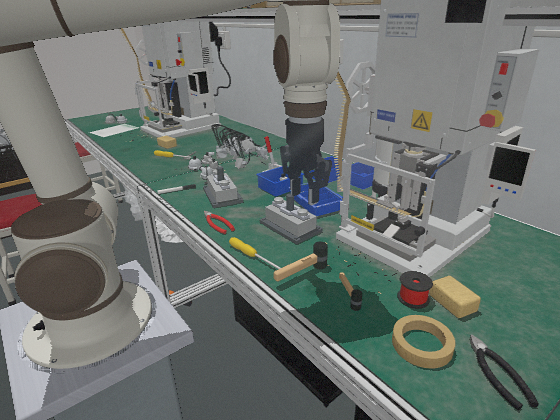

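The mallet stands upright at (320,255) px where it started, and the gripper is clear above.

```bash
python3 -c "
from plant import bot;print(bot.job_done())"
```

```text
the job is handed in; nothing more can be done
None
```

I handed the job in at about 21.6 s: both ends of the stuck bridge are tapped down to their stops and level, the mallet is back standing where it started, about 500 mm from the block, and the gripper is clear; no verdict was returned.

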